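# Slacken and unhitch the hold-down bar of a tube rack, and hold it up

### The job

Slacken the tube rack's hold-down: turn the knob on the gauge box until the sliding pointer stands exactly opposite the tip of the set tab, and only then pull the bar's spring latch sideways and lift the bar's coupler off its ball. Finish while still holding the bar: keep it in the gripper, still, with the coupler about 8 cm above where it sat latched, so that a colleague can take the tubes out. Leave the pointer on its mark and do not disturb the loose things standing around.

Things in the scene. Friction and masses are not known exactly. Their poses are not given: they have to be found in the camera images.
- rack: Fixed tube rack; origin on the table, z up. Base plate 12 mm thick, x -150..50, y -150..150 mm. On it: grey gauge box (x -143..-71, y -90..100, top z 57) carrying knob, pointer and tab; white block with 4 tubes along x = 0 (tops z 77); over them the bar along y, hinged at its +y end between plates (top z 100), hitched at its -y end (y -100) on a 26 mm ball stud with a 36 mm square flange below
- bar: Hinged steel hold-down bar with its coupler, a steel block 48 x 50 x 22 mm (top at z 95 mm hitched), and the latch. Origin on the hinge axis, 225 mm from the ball. Hitched, its frame is parallel to the rack's; lifting its -y end turns it about -x (stop at 0.9 rad). About 0.45 kg (scaled 0.8 to 1.3), swings freely on its hinge, falls back when let go.
- bar_hinge (a point): Point on the hinge axis of the bar: x 0, y +125, z 88 mm in the rack's frame. The axis runs along the rack's x.
- coupler (a point): Centre of the coupler, 225 mm from the hinge along the bar. Hitched: x 0, y -100, z 88 mm in the rack's frame. Raised by 80 mm the bar stands at 0.36 rad.
- latch_grip (a point): Grasp point in the latch's black upright grip, 14 mm thick (rack x), 22 wide (y), 50 tall, on the coupler's -x side: 36 mm to -x of the coupler centre, 34 above it (z 122 mm hitched). The grip reaches 28 mm below to 22 above the point; the coupler's top is 27 below it; both x sides are free. The latch rides on the bar, so this grip lifts the bar; pads closing along x let it pivot as the bar tilts.
- latch (a joint): Travel of the latch in m: 0 home (its hook 8 mm under the flange, so the bar cannot rise more than 2 mm), growing as the grip is pulled towards the rack's -x, away from the coupler, up to 0.018 at the stop. The hook is free of the flange beyond 0.008. The spring pulls it home with 3 N at 0 and 8.4 N at the stop.
- gauge (a joint): Angle of the gauge knob in rad, 0 to 5, growing clockwise seen from above; stiff (0.03 N m), stays where it is left. Each rad moves the pointer 16 mm.
- gauge_grip (a point): On the knob's vertical axis, at the height to grip it (z 94 mm). The knob has an upright bar grip 42 mm long, 14 mm thick, from 23 mm below to 7 mm above this point, on a disc 44 mm across. At joint value 0 the bar grip lies along the rack's x; it turns with the knob.
- pointer_tip (a point): Tip of the small black pointer, 3.5 mm wide, that slides in the slot on top of the gauge box (z 64 mm) and points to the rack's +x. It moves along the rack's -y as the knob turns clockwise, 16 mm per rad; at knob 0 it stands at y +15 mm in the rack's frame.
- mark_tip (a point): Tip of the set tab, a small white block with a 3.5 mm wide finger towards the rack's -x, on top of the gauge box beside the slot. It is the mark; fixed; it stands somewhere on the -y side of the pointer's start, 2 mm beyond the pointer's tip in x. Its axes are parallel to the rack's.
- canister: Bystander: loose black jar with a yellow band, 32 mm diameter, 52 mm tall, on the table beyond the rack. Origin under its centre.
- beaker: Bystander: loose clear cup, 54 mm diameter, 65 mm tall, on the table beyond the rack. Origin under its centre.
- tube: Bystander: loose clear tube with white cap, 23 mm diameter, 50 mm tall, standing on the rack's base plate between gauge box and hinge. Origin under its centre.
- forceps: Bystander: loose steel forceps 160 mm long, 5 mm thick, lying on the table beside the rack's -y end. Origin under its middle.
- jar: Bystander: loose amber jar with white lid, 48 mm diameter, 62 mm tall, on the table beside the rack's +y end. Origin under its centre.

How it is judged:
By the outcome, as a careful person would: the job done as asked, in the order asked, and still so for the second after the job is handed in, while the arm keeps its last pose, push and grip.
It also fails if it takes over 56 s, if anything falls off the work surface, if the arm or the gripper's body presses on something with over 40 N, if the wrist force passes 120 N, or if a joint passes its speed limit or range.

### The arm

A 6-joint arm with a two-finger parallel gripper is mounted at the origin on the work surface. World frame = base frame: x ahead of the robot, y to its left, z up, the work surface at z = 0. Lengths are in mm, angles in rad, forces in N, time in s.
With the tool pointing down it reaches from about 275 to 750 mm from the base axis. Payload 10.2 kg.
Tool frame: the origin (TCP) lies between the finger pads; the fingertips stand 17 mm ahead of it and the grasp point (between the pads) lies 2 mm behind it; z points along the fingers, y is the line along which they close (so a half turn about z gives the same grasp; the last joint's range is limited). The gripper opens to 85 mm and grips with 20 to 120 N. Pads are 22 mm wide; open, the fingers measure 114 mm over their backs; the gripper's body (76 mm by 85 mm) begins 54 mm behind the grasp point. The pads swing forward as they close: fully open they stand 13 mm farther back than shut.
Start: joints at [1.044, 0.313, 1.498, -0, 1.331, -0.223], TCP at [157.066, 500.961, 248.294] pointing down, gripper open.
Joint ranges: [-2.94, 2.94], [-0.97, 2.17], [0.19, 2.56], [-1.23, 4.37], [0.02, 3.11], [-2.88, 2.88]. Speed limits (rad/s): [2.39, 2.39, 3.01, 3.14, 3.14, 3.14].

### API

Orientations are given as a unit quaternion [w, x, y, z].
In Python, from rig import * gives the robot as it stands.
- The arm moves only by the tool step_arm, never from a script. Its argument "commands" is text: rows parted by semicolons, each of 7 numbers parted by spaces: the opening, from 0 (shut) to 1 (fully open), then the shift along the tool's x, y, z in cm, then the turn, a rotation vector about the tool's x, y, z in rad. In form: hand x y z rx ry rz; .... A call has 1 to 20 rows; each row is the pose to reach, as a shift and turn from the pose commanded when the call began, along the tool's axes at that moment; what a row does not reach only later rows make up. A row lasts 1/12 s, in which the tool goes at most 41.7 mm and 7.16 degrees, less where a joint would pass 70% of its speed; a pose out of reach is approached as far as the arm can. A call with a gripper value outside its range is refused whole. The fingers move at their own pace and stop on an object; "newtons" is the grip in N (left out, the last holds). Time passes only in rows, so rows that repeat a pose let the fingers close. It gives the time, the measured TCP pose, the force, the opening and the grip force at its end, in the units of the state.
- sense(): the state, without advancing time (a new reading comes with each control period).
- capture(name): name is "scene" or "top" or "wrist"; returns the picture (480x640x3 uint8, red, green, blue); there is no depth.
- camera_model(name): a dict with "mtx" (3x3 intrinsics, pixels), "eye" and "rotation" of the camera in the world. Camera axes: x right, y down, z forward; pixel columns grow to the right and rows downward; lengths in mm; the calibration is good to about 2 mm. The wrist camera is an equidistant fisheye: a pixel r from the principal point sees the ray r / f radians off the axis. A picture is of the moment at which its call begins: read the wrist's pose just before it. camera_model takes no time and is no camera call; for the wrist camera it gives the pose at the moment of the call.
- finish_job(): hands the job in; it is judged then, once.
Trained networks look in the newest picture that a camera, given by its name, has taken for a name from the list of things; names that differ only in an ending like _2 or _b are one class to them, and where a whole thing is asked for, a point or a joint stands for the part that bears it (a point fixed in the world has none). Each returns a list of dicts, best first, with "score" (0 to 1); they miss things now and then, are a little off and sometimes report something else, mostly with a low value. They report only what shows in the picture. A call takes as long as a camera call.
- search_frame(camera, label): "rect" ([centre column, centre row, width, height] in pixels, round what is visible of it).
- trace(camera, label): "mask" (480x640 bool, what is visible of it) and "rect" ([centre column, centre row, width, height] in pixels, round what is visible of it).
- spot_point(camera, label): "xy" ([column, row] in pixels: a listed point, or the origin of a listed thing).
The state is a dict: "time_s": time; "joints": joint angles; "dq": joint speeds; "tau": joint torques, N m; "eef_pos": TCP position; "ee_rot": TCP orientation; "force": force on the tool from outside, world axes, zero at the start; "wrist_torque": the same for the moment, N m; "grip_width": opening from 0.0 (shut) to 1.0 (fully open); "grip_force": force on a finger pad.
Only numpy, scipy, OpenCV 4.12 (cv2) and the standard library are available. Lean on these libraries where they do the work, as an engineer would, in place of code of your own. Each camera call takes 0.05 s, during which the arm holds its last target. There are 200 camera calls.

## Working session

There is one attempt and no reset: what is moved stays moved. The work goes in short steps, Python scripts to look and compute and a tool call to move; the robot and the scene stay as the last step left them, time stands still between calls to the robot, and variables do not carry over. Pictures are saved under pics/ and viewed, at most 10 in all, crops included, and the job is handed in when it is done.

Besides the shell and the picture viewer there is one more tool, called as a command line: name --argument value ..., lists and objects as JSON in quotes. step_arm: Moves the arm, as the interface text tells. Its arguments: {"type":"object","properties":{"commands":{"type":"string"},"newtons":{"type":"number"}},"required":["commands"]}

```bash
mkdir -p pics; cat > h.py <<'E'
from rig import *
import numpy as np, cv2
from scipy.spatial.transform import Rotation as R
def ray(cam,px):
    m=camera_model(cam); K=np.array(m["mtx"]); u=np.array([(px[0]-K[0,2])/K[0,0],(px[1]-K[1,2])/K[1,1]])
    if cam=="wrist":
        r=np.linalg.norm(u); d=np.array([*(u/max(r,1e-9)*np.sin(r)),np.cos(r)])
    else: d=np.array([*u,1.])
    return np.array(m["eye"],float), np.array(m["rotation"])@d
def atz(cam,px,z):
    e,d=ray(cam,px); return e+d*(z-e[2])/d[2]
def proj(cam,P):
    m=camera_model(cam); K=np.array(m["mtx"]); c=np.array(m["rotation"]).T@(np.array(P,float)-np.array(m["eye"]))
    if cam=="wrist":
        rho=np.hypot(c[0],c[1]); th=np.arctan2(rho,c[2]); u=c[:2]/max(rho,1e-9)*th
    else: u=c[:2]/c[2]
    return np.array([K[0,0]*u[0]+K[0,2],K[1,1]*u[1]+K[1,2]])
def save(n,im): cv2.imwrite("pics/"+n+".png",im[:,:,::-1])
E
python3 - <<'E'
from h import *
Z=dict(bar_hinge=88,coupler=88,latch_grip=122,gauge_grip=94,pointer_tip=64,mark_tip=64,rack=0,canister=0,beaker=0,tube=12,forceps=0,jar=0)
for c in ["top","scene"]:
    im=capture(c); save(c+"0",im)
    m=camera_model(c); print(c,np.round(m["eye"]),np.round(m["rotation"],2).tolist(),np.round(m["mtx"][0],1))
    for k,z in Z.items():
        r=spot_point(c,k)
        print(k,[(round(a["score"],2),np.round(a["xy"],1).tolist(),np.round(atz(c,a["xy"],z)[:2],1).tolist()) for a in r[:2]])
s=sense();print(s)
E
```

```text
top [516.  41. 977.] [0.02, -0.7, 0.72, -0.04] [541.1   0.  320. ]Traceback (most recent call last):
  File "<stdin>", line 8, in <module>
  File "h.py", line 11, in atz
    e,d=ray(cam,px); return e+d*(z-e[2])/d[2]
        ~~~^^^^^^^^
  File "h.py", line 9, in ray
    return np.array(m["eye"],float), np.array(m["rotation"])@d
                                     ~~~~~~~~~~~~~~~~~~~~~~~^~
ValueError: matmul: Input operand 1 has a mismatch in its core dimension 0, with gufunc signature (n?,k),(k,m?)->(n?,m?) (size 3 is different from 4)
```

```bash
sed -i 's/np.array(m\["rotation"\])/R.from_quat(m["rotation"],scalar_first=True).as_matrix()/' h.py
python3 - <<'E'
from h import *
Z=dict(bar_hinge=88,coupler=88,latch_grip=122,gauge_grip=94,pointer_tip=64,mark_tip=64,rack=0,canister=0,beaker=0,tube=12,forceps=0,jar=0)
for c in ["top","scene"]:
    im=capture(c); save(c+"0",im)
    m=camera_model(c); print(c,np.round(m["eye"]),np.round(m["rotation"],2).tolist(),np.round(m["mtx"][0],1))
    for k,z in Z.items():
        r=spot_point(c,k)
        print(k,[(round(a["score"],2),np.round(a["xy"],1).tolist(),np.round(atz(c,a["xy"],z)[:2],1).tolist()) for a in r[:2]])
s=sense();print(s)
E
```

```text
top [516.  41. 977.] [0.02, -0.7, 0.72, -0.04] [541.1   0.  320. ]
bar_hinge [(0.66, [284.0, 218.6], [623.2, 74.8]), (0.2, [290.0, 241.2], [585.5, 65.8])]
coupler [(0.59, [418.1, 210.3], [631.6, -148.3])]
latch_grip [(0.78, [422.9, 233.7], [589.4, -147.1])]
gauge_grip [(0.89, [326.6, 280.3], [519.7, 7.6])]
pointer_tip [(0.55, [363.7, 268.0], [538.8, -56.8])]
mark_tip [(0.59, [373.1, 262.7], [547.3, -73.0])]
rack [(0.55, [360.1, 223.0], [622.3, -60.0])]
canister [(0.65, [389.9, 169.8], [719.2, -118.2])]
beaker [(0.74, [315.1, 160.8], [739.1, 18.8])]
tube [(0.75, [289.1, 244.8], [585.0, 69.7])]
forceps [(0.58, [473.9, 238.7], [588.2, -267.1])]
jar [(0.95, [249.6, 231.8], [611.3, 140.8])]
scene [1000.  514.  543.] [-0.15, 0.3, 0.83, -0.44] [467.1   0.  321.8]
bar_hinge [(0.75, [342.2, 265.2], [618.2, 74.1])]
coupler [(0.95, [258.2, 208.2], [626.3, -160.7]), (0.67, [338.8, 266.2], [624.0, 72.6])]
latch_grip [(0.82, [271.6, 189.0], [597.4, -153.7]), (0.22, [294.2, 271.6], [709.4, 74.1])]
gauge_grip [(0.75, [359.7, 219.0], [511.8, -1.8])]
pointer_tip [(0.67, [363.0, 217.9], [471.7, -35.1])
[... 404 characters left out ...]
3, -120.7])]
{'time_s': 1.4, 'joints': array([ 1.04359561e+00,  3.12891590e-01,  1.49772222e+00, -1.06010924e-05,
        1.33099356e+00, -2.23383757e-01]), 'dq': array([ 0.00026951, -0.00082806,  0.00071171,  0.00159116, -0.00185434,
        0.00165107]), 'tau': array([-4.00062925e-05, -4.12166154e+01, -2.59898382e+01, -2.10363478e-04,
        5.52492002e-04,  4.81188840e-05]), 'eef_pos': array([157.06648422, 500.95265183, 248.29010819]), 'ee_rot': array([ 2.09447953e-06,  1.51323666e-01,  9.88484268e-01, -8.73060856e-06]), 'force': array([-0.21848508, -0.11525145,  0.27473265]), 'wrist_torque': array([0.05960922, 0.02093189, 0.02581276]), 'grip_force': 0.0, 'grip_width': 1.002621747904313}
```

View pics/top0.png

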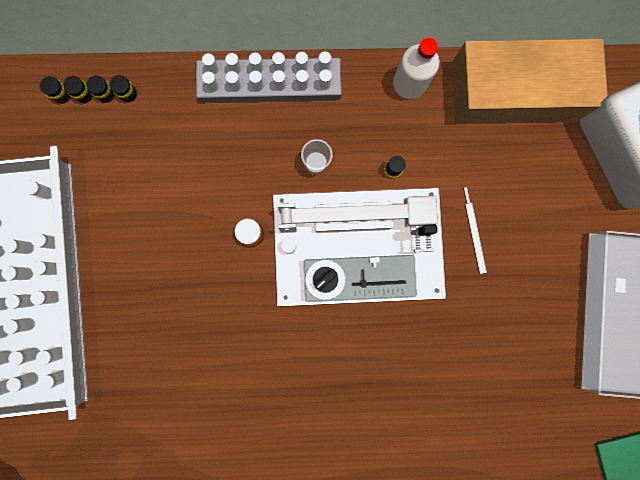

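View pics/scene0.png

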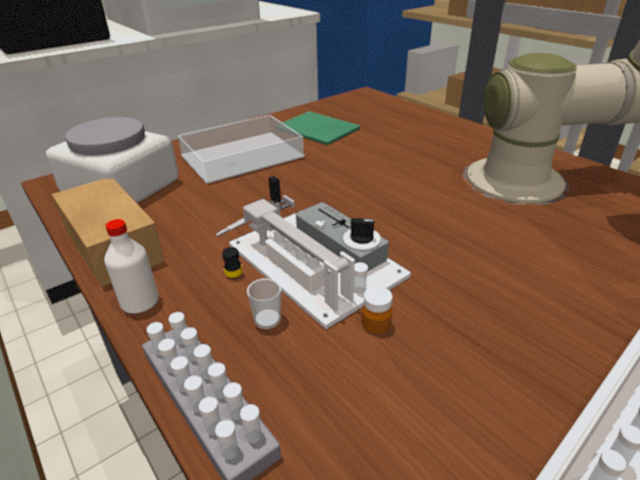

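step_arm --commands "1 -46.4 -40 -1 0 0 0.6;1 -46.4 -40 -1 0 0 0.6;1 -46.4 -40 -1 0 0 0.6;1 -46.4 -40 -1 0 0 0.6;1 -46.4 -40 -1 0 0 0.6;1 -46.4 -40 -1 0 0 0.6;1 -46.4 -40 -1 0 0 0.6;1 -46.4 -40 -1 0 0 0.6;1 -46.4 -40 -1 0 0 0.6;1 -46.4 -40 -1 0 0 0.6;1 -46.4 -40 -1 0 0 0.6;1 -46.4 -40 -1 0 0 0.6;1 -46.4 -40 -1 0 0 0.6;1 -46.4 -40 -1 0 0 0.6;1 -46.4 -40 -1 0 0 0.6;1 -46.4 -40 -1 0 0 0.6;1 -46.4 -40 -1 0 0 0.6;1 -46.4 -40 -1 0 0 0.6"

```text
time_s: 2.9
eef_pos: [479.8, -19.1, 258.2]
ee_rot: [-0.0, 0.437, 0.9, 0.0]
force: [-0.4, 0.1, -0.1]
grip_width: 1.001
grip_force: 0.0
```

```bash
cat >look.py <<'E'
from h import *
import sys
Z=dict(bar_hinge=88,coupler=88,latch_grip=122,gauge_grip=94,pointer_tip=64,mark_tip=64,rack=0,tube=12)
s=sense();print(s["time_s"],np.round(s["eef_pos"],1),"yaw_y",np.round(np.arctan2(*R.from_quat(s["ee_rot"],scalar_first=True).as_matrix()[[1,0],1]),3),s["joints"].round(2),s["force"].round(1))
c="wrist"; im=capture(c); save(sys.argv[1],im)
m=camera_model(c); print(np.round(m["eye"]),np.round(m["rotation"],2).tolist(),np.round(m["mtx"][0],1))
for k in (sys.argv[2:] or Z):
    r=spot_point(c,k)
    print(k,[(round(a["score"],2),np.round(a["xy"],1).tolist(),np.round(atz(c,a["xy"],Z[k])[:2],1).tolist()) for a in r[:2]])
E
python3 look.py w1
```

```text
2.9 [479.8 -19.1 258.2] yaw_y 0.667 [-0.28  0.21  1.61  0.    1.33 -0.95] [-0.4  0.1 -0.1]
[435.  35. 384.] [0.13, 0.94, 0.32, 0.05] [371.6   0.  319. ]
bar_hinge [(0.64, [505.9, 247.3], [623.9, 71.5])]
coupler [(0.94, [348.3, 411.8], [624.6, -155.0])]
latch_grip []
gauge_grip [(0.95, [380.0, 226.0], [516.8, 12.2]), (0.63, [443.7, 198.2], [543.5, 63.7])]
pointer_tip [(0.55, [340.4, 286.8], [534.2, -57.5]), (0.33, [399.1, 309.6], [595.0, -41.1])]
mark_tip [(0.56, [332.8, 300.9], [537.8, -73.2])]
rack [(0.72, [400.9, 309.8], [628.8, -55.5])]
tube [(0.66, [445.4, 200.2], [577.0, 70.7])]
```

View pics/w1.png

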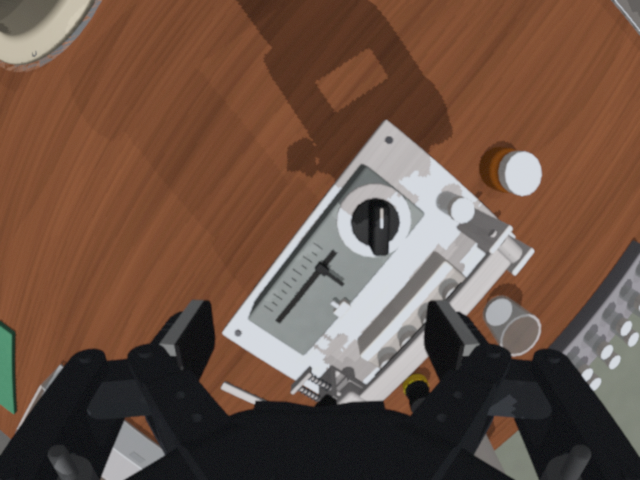

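```bash
python3 - <<'E'
from h import *
a=atz("wrist",(387,121),12);b=atz("wrist",(222,333),12);print(a,b,b-a,np.linalg.norm(b-a))
d=(a-b)[:2];print("theta",np.arctan2(-d[0],d[1]))
print("knobbar",[atz("wrist",p,101)[:2] for p in [(380,200),(379,250)]])
im=cv2.imread("pics/w1.png");save("w1c",cv2.resize(im[180:350,240:430],None,fx=4,fy=3.5,interpolation=cv2.INTER_CUBIC)[:,:,::-1])
E
```

```text
[476.4993513   92.72438087  12.        ] [ 479.99057005 -204.9277335    12.        ] [ 3.49121875e+00 -2.97652114e+02  5.68434189e-14] 297.672588259837
theta 0.011728653998089658
knobbar [array([501.46587015,  28.12767159]), array([527.23535215,  -3.27521898])]
```

View pics/w1c.png

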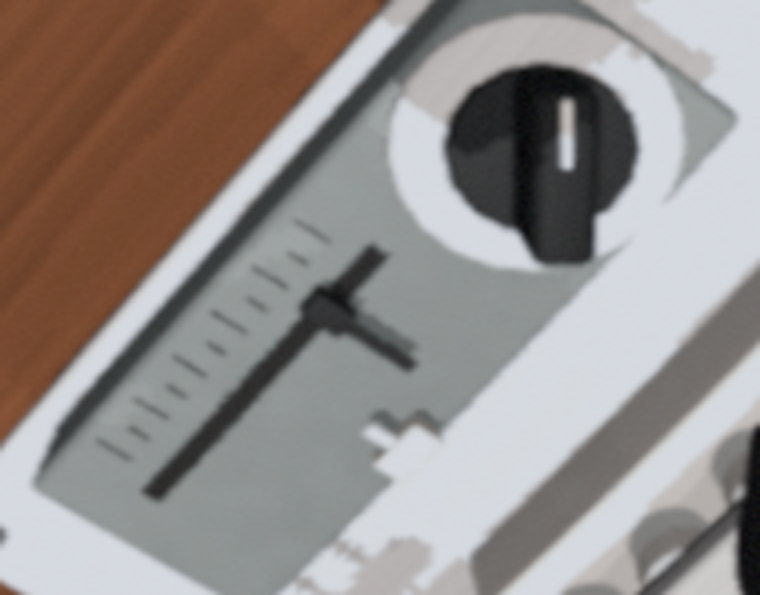

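```bash
python3 - <<'E'
from h import *
f=lambda x,y,z:atz("wrist",(240+x/4,180+y/3.5),z)[:2]
p=f(413,350,64);m=f(365,432,64);s1=f(382,248,57);s2=f(153,495,57)
d=s1-s2;th=np.arctan2(-d[0],d[1]);print("slot",s1,s2,np.linalg.norm(d),th,"p",p,"m",m)
c=atz("wrist",(380,226),94)[:2];k=f(540,150,79)
print("knob",c,k)
for t in (0.012,0.025,th):
    Rm=np.array([[np.cos(t),np.sin(t)],[-np.sin(t),np.cos(t)]]);print(t,Rm@(m-p))
E
```

```text
slot [510.10348123 -34.85969759] [ 511.82436024 -127.10693703] 92.26328961179942 0.018652909651081025 p [531.97184788 -50.89781395] m [538.26939905 -76.43311623]
knob [516.89343722  11.70387974] [515.93441128   9.90989844]
0.012 [  5.99068148 -25.60903256]
0.025 [  5.65726723 -25.6847453 ]
0.018652909651081025 [  5.82017558 -25.64832099]
```

step_arm --commands "0.6 0 4.75 5 0 0 0;0.6 0 4.75 8 0 0 0;0.6 0 4.75 11 0 0 0;0.6 0 4.75 13 0 0 0;0.6 0 4.75 15 0 0 0;0.6 0 4.75 16.4 0 0 0;0.6 0 4.75 16.4 0 0 0;0 0 4.75 16.4 0 0 0;0 0 4.75 16.4 0 0 0;0 0 4.75 16.4 0 0 0;0 0 4.75 16.4 0 0 0;0 0 4.75 16.4 0 0 0" --newtons 30

```text
time_s: 4.35
eef_pos: [519.0, 10.1, 95.8]
ee_rot: [0.002, 0.437, 0.9, 0.001]
force: [6.1, 3.5, 1.5]
grip_width: 0.154
grip_force: 33.7
```

```bash
python3 look.py w2 pointer_tip mark_tip
```

```text
4.35 [519.   10.1  95.8] yaw_y 0.667 [-0.21  0.47  1.7   0.    0.96 -0.87] [6.1 3.5 1.5]
[474.  64. 221.] [0.13, 0.94, 0.32, 0.05] [371.6   0.  319. ]
pointer_tip []
mark_tip []
```

step_arm --commands "0 0 0.15 0 0 0 0.1;0 0 0.15 0 0 0 0.2;0 0 0.15 0 0 0 0.3;0 0 0.15 0 0 0 0.4;0 0 0.15 0 0 0 0.5;0 0 0.15 0 0 0 0.6;0 0 0.15 0 0 0 0.7;0 0 0.15 0 0 0 0.8;0 0 0.15 0 0 0 0.9;0 0 0.15 0 0 0 1.0;0 0 0.15 0 0 0 1.1;0 0 0.15 0 0 0 1.2;0 0 0.15 0 0 0 1.25;0 0 0.15 0 0 0 1.25;0 0 0.15 0 0 0 1.25"

```text
time_s: 5.75
eef_pos: [519.5, 10.5, 95.8]
ee_rot: [0.001, 0.88, 0.475, 0.001]
force: [-0.2, -0.8, 7.2]
grip_width: 0.157
grip_force: 34.5
```

```bash
python3 - <<'E'
from h import *
s=sense();print(s["eef_pos"],s["force"],s["wrist_torque"],s["joints"].round(2))
capture("top")
for k in("pointer_tip","mark_tip"):print(k,[(round(a["score"],2),np.round(a["xy"],1).tolist(),atz("top",a["xy"],64)[:2].round(1)) for a in spot_point("top",k)])
E
```

```text
[519.54336573  10.49466533  95.76467411] [-0.16444864 -0.81607213  7.15489486] [-0.07455019  0.1769981  -0.00410102] [-0.21  0.47  1.7  -0.    0.96  0.38]
pointer_tip [(0.72, [318.3, 162.2], array([721.9,  14.9]))]
mark_tip []
```

step_arm --commands "0.6 0 0 0 0 0 0;0.6 0 0 0 0 0 0;0.6 0 0 0 0 0 0;0.6 0 0 0 0 0 0;0.6 0 0 -3 0 0 0;0.6 0 0 -4.5 0 0 0;0.6 -4 1.5 -4.5 0 0 0;0.6 -8 3 -4.5 0 0 0;0.6 -12 4.5 -4.5 0 0 0;0.6 -14 5.1 -4.5 0 0 0;0.6 -14 5.1 -4.5 0 0 0;0.6 -14 5.1 -4.5 0 0 0;0.6 -14 5.1 -4.5 0 0 0"

```text
time_s: 6.98
eef_pos: [484.2, -133.6, 139.2]
ee_rot: [-0.0, 0.88, 0.474, -0.0]
force: [-0.2, 0.7, 0.8]
grip_width: 0.6
grip_force: 0.0
```

```bash
python3 look.py w3 pointer_tip mark_tip gauge_grip latch_grip coupler; python3 -c "
from h import *
im=cv2.imread('pics/w3.png')
c=im[100:350,200:500];cv2.imwrite('pics/w3c.png',cv2.resize(c,(720,600),interpolation=cv2.INTER_CUBIC))"
```

```text
6.9833 [ 484.2 -133.6  139.2] yaw_y -0.583 [-0.5   0.38  1.71  0.    1.05  0.08] [-0.2  0.7  0.8]
[521. -76. 265.] [0.13, 0.95, -0.28, -0.04] [371.6   0.  319. ]
pointer_tip [(0.62, [335.9, 125.4], [532.8, -73.9])]
mark_tip [(0.56, [344.5, 124.0], [537.1, -75.7])]
gauge_grip [(0.71, [213.9, 0.0], [518.4, 11.0])]
latch_grip [(0.94, [548.5, 213.0], [592.5, -154.9])]
coupler [(0.92, [557.0, 162.4], [627.4, -151.5]), (0.64, [552.3, 72.0], [650.8, -107.2])]
```

View pics/w3.png

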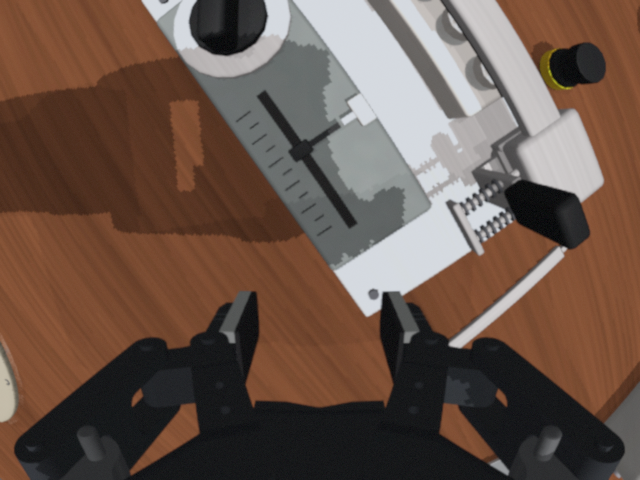

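```bash
python3 -c "
from h import *
im=cv2.imread('pics/w3.png')
c=im[85:165,280:390];cv2.imwrite('pics/w3c.png',cv2.resize(c,(770,560),interpolation=cv2.INTER_CUBIC))"
```

```text
(no output)
```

View pics/w3c.png

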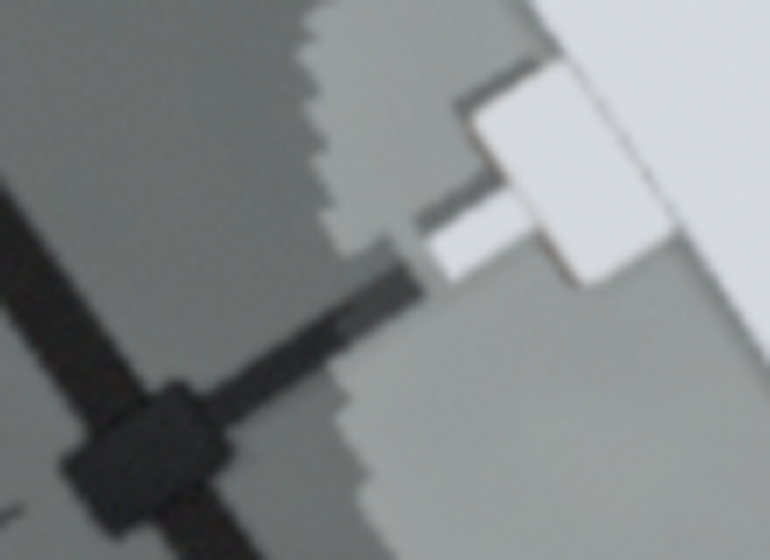

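```bash
cat >align.py <<'E'
from h import *
import sys
# theta in slot; patch around pointer/mark at z=64
im=cv2.imread("pics/%s.png"%sys.argv[1]); g=cv2.cvtColor(im,cv2.COLOR_BGR2GRAY).astype(np.float32)
x0,y0=float(sys.argv[2]),float(sys.argv[3])
for t in (0.0,0.02,0.04):
    e1=np.array([np.cos(t),np.sin(t)]);e2=np.array([-np.sin(t),np.cos(t)])
    xs=np.arange(-16,12,.25);ys=np.arange(-6,6.01,.1)
    P=np.array([[proj("wrist",[*(np.array([x0,y0])+a*e1+b*e2),64]) for a in xs] for b in ys]).astype(np.float32)
    q=cv2.remap(g,P[...,0],P[...,1],cv2.INTER_CUBIC)
    bg=np.median(q,0)
    out=[]
    for j in range(0,len(xs),4):
        c=q[:,j:j+4].mean(1)
        wd=(c<72);wl=(c>185)
        out.append((round(xs[j]+.4,1),round(ys[wd].mean(),2) if wd.sum()>5 else None,int(wd.sum()),round(ys[wl].mean(),2) if wl.sum()>5 else None,int(wl.sum())))
    print(t);print(*out,sep="\n")
E
python3 align.py w3 534 -74.5
```

```text
Traceback (most recent call last):
  File "align.py", line 9, in <module>
    P=np.array([[proj("wrist",[*(np.array([x0,y0])+a*e1+b*e2),64]) for a in xs] for b in ys]).astype(np.float32)
                 ~~~~^^^^^^^^^^^^^^^^^^^^^^^^^^^^^^^^^^^^^^^^^^^^^
  File "h.py", line 13, in proj
    m=camera_model(cam); K=np.array(m["mtx"]); c=R.from_quat(m["rotation"],scalar_first=True).as_matrix().T@(np.array(P,float)-np.array(m["eye"]))
ValueError: time passes only in moves, steps and waits
```

```bash
sed -i 's/^def ray/import functools\ncamera_model=functools.lru_cache(camera_model)\ndef ray/' h.py
python3 align.py w3 534 -74.5
```

```text
0.0
(np.float64(-15.6), np.float64(-0.5), 33, None, 0)
(np.float64(-14.6), np.float64(-0.45), 32, None, 0)
(np.float64(-13.6), np.float64(-0.4), 33, None, 0)
(np.float64(-12.6), np.float64(-0.45), 34, None, 0)
(np.float64(-11.6), np.float64(-0.45), 34, None, 0)
(np.float64(-10.6), np.float64(-0.45), 32, None, 0)
(np.float64(-9.6), np.float64(-0.4), 33, None, 0)
(np.float64(-8.6), np.float64(-0.25), 30, None, 0)
(np.float64(-7.6), np.float64(-0.2), 29, None, 0)
(np.float64(-6.6), np.float64(-0.1), 29, None, 0)
(np.float64(-5.6), np.float64(-0.0), 25, None, 0)
(np.float64(-4.6), np.float64(-0.05), 24, None, 0)
(np.float64(-3.6), np.float64(-0.05), 22, None, 0)
(np.float64(-2.6), np.float64(-0.1), 23, None, 0)
(np.float64(-1.6), np.float64(-0.1), 23, None, 0)
(np.float64(-0.6), np.float64(-0.1), 23, None, 0)
(np.float64(0.4), None, 0, None, 0)
(np.float64(1.4), None, 0, None, 0)
(np.float64(2.4), None, 0, None, 0)
(np.float64(3.4), None, 0, np.float64(-0.1), 35)
(np.float64(4.4), None, 0, np.float64(-0.0), 35)
(np.float64(5.4), None, 0, np.float64(-0.0), 35)
(np.float64(6.4), None, 0, n
[... 2295 characters left out ...]
oat64(-2.6), np.float64(-0.0), 23, None, 0)
(np.float64(-1.6), np.float64(-0.0), 23, None, 0)
(np.float64(-0.6), np.float64(-0.05), 22, None, 0)
(np.float64(0.4), None, 0, None, 0)
(np.float64(1.4), None, 0, None, 0)
(np.float64(2.4), None, 0, None, 0)
(np.float64(3.4), None, 0, np.float64(-0.2), 35)
(np.float64(4.4), None, 0, np.float64(-0.2), 35)
(np.float64(5.4), None, 0, np.float64(-0.2), 35)
(np.float64(6.4), None, 0, np.float64(-0.15), 36)
(np.float64(7.4), None, 0, np.float64(-0.25), 36)
(np.float64(8.4), None, 0, np.float64(-0.25), 36)
(np.float64(9.4), None, 0, np.float64(-0.3), 35)
(np.float64(10.4), None, 0, np.float64(-0.35), 34)
(np.float64(11.4), None, 0, np.float64(-0.0), 121)
```

step_arm --commands "0.6 0 0 -4 0 0 -0.1;0.6 0 2 -6.1 0 0 -0.2;0.6 2 5 -6.1 0 0 -0.3;0.6 4.3 8 -6.1 0 0 -0.4;0.6 4.3 10.1 -6.1 0 0 -0.5;0.6 4.3 10.1 -6.1 0 0 -0.603;0.6 4.3 10.1 -6.1 0 0 -0.603;0.6 4.3 10.1 -6.1 0 0 -0.603;0.6 4.3 10.1 -6.1 0 0 -0.603;0.6 4.3 10.1 -6.1 0 0 -0.603"

```text
time_s: 8.12
eef_pos: [591.8, -153.6, 200.6]
ee_rot: [0.0, 0.701, 0.713, 0.0]
force: [-0.6, 1.0, 0.5]
grip_width: 0.599
grip_force: 0.0
```

```bash
python3 look.py w4 latch_grip coupler bar_hinge; python3 -c "
from h import *
for z in (144,):
  for t in trace('wrist','latch_grip')[:2]: print(t['score'],t['rect'])
print(proj('wrist',(592,-153,144)))"
```

```text
8.1167 [ 591.8 -153.6  200.6] yaw_y 0.018 [-0.45  0.54  1.29  0.    1.31 -0.46] [-0.6  1.   0.5]
[589. -85. 327.] [0.14, 0.99, 0.01, 0.0] [371.6   0.  319. ]
latch_grip [(0.82, [321.9, 259.9], [592.1, -153.1])]
coupler [(0.61, [372.6, 242.8], [626.4, -151.9])]
bar_hinge [(0.45, [360.4, 109.4], [615.0, -64.3])]
0.61 [325.4, 252.4, 28.5, 75.6]
[321.76703125 272.80218203]
```

View pics/w4.png

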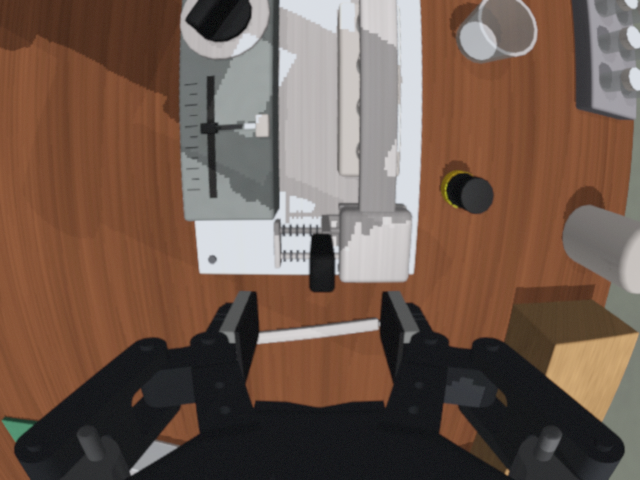

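step_arm --commands "0.6 0 0 3 0 0 0;0.5 -0.05 0 6 0 0 0;0.5 -0.05 0.03 8 0 0 0;0.5 -0.05 0.03 8 0 0 0;0.5 -0.05 0.03 8 0 0 0;0 -0.05 0.03 8 0 0 0;0 -0.05 0.03 8 0 0 0;0 -0.05 0.03 8 0 0 0;0 -0.05 0.03 8 0 0 0;0 -0.05 0.03 8 0 0 0;0 -0.05 0.03 8 0 0 0" --newtons 50

```text
time_s: 9.28
eef_pos: [593.2, -154.7, 122.1]
ee_rot: [0.002, 0.7, 0.714, 0.001]
force: [-0.9, 0.4, 6.5]
grip_width: 0.157
grip_force: 50.6
```

step_arm --commands "0 0 -0.3 0 0 0 0;0 0 -0.6 0 0 0 0;0 0 -0.9 0 0 0 0;0 0 -1.2 0 0 0 0;0 0 -1.35 0 0 0 0;0 0 -1.35 0 0 0 0;0 0 -1.35 0 0 0 0"

```text
time_s: 9.87
eef_pos: [580.5, -154.9, 122.0]
ee_rot: [0.002, 0.7, 0.714, 0.001]
force: [6.9, -0.2, 5.2]
grip_width: 0.158
grip_force: 50.3
```

step_arm --commands "0 0.06 0 -0.35 0 0 0;0 0.12 0 -0.7 0 0 0;0 0.24 0 -1.34 0 0 0;0 0.24 0 -1.34 0 0 0"

```text
time_s: 10.2
eef_pos: [579.9, -152.5, 134.6]
ee_rot: [0.002, 0.7, 0.714, 0.001]
force: [6.1, -1.6, -4.7]
grip_width: 0.157
grip_force: 48.7
```

step_arm --commands "0 0.16 0 -0.67 0 0 0;0 0.33 0 -1.33 0 0 0;0 0.53 0 -2 0 0 0;0 0.73 0 -2.63 0 0 0;0 0.97 0 -3.3 0 0 0;0 1.21 0 -3.91 0 0 0;0 1.49 0 -4.55 0 0 0;0 1.77 0 -5.16 0 0 0;0 2.1 0 -5.8 0 0 0;0 2.3 0 -6.2 0 0 0;0 2.44 0 -6.48 0 0 0;0 2.44 0 -6.48 0 0 0;0 2.44 0 -6.48 0 0 0;0 2.44 0 -6.48 0 0 0"

```text
time_s: 11.37
eef_pos: [579.0, -128.0, 198.2]
ee_rot: [0.001, 0.7, 0.714, 0.0]
force: [7.1, -0.4, -5.9]
grip_width: 0.155
grip_force: 48.8
```

```bash
python3 look.py w5 coupler latch_grip pointer_tip mark_tip; python3 - <<'E'
from h import *
im=capture("scene"); print([(a["score"],a["xy"]) for a in spot_point("scene","coupler")[:1]])
p=125-0  # expected coupler at lift 80
print(proj("scene",(627.5,-137,168)), proj("scene",(627.5,-151.5,88)))
w=cv2.imread("pics/w5.png")[:,:,::-1]
s=cv2.resize(im[130:350,190:430],(400,367)); out=np.hstack([cv2.resize(w,(400,300)),s[:300]]); save("end",out)
E
```

```text
11.3667 [ 579.  -128.   198.2] yaw_y 0.02 [-0.42  0.5   1.36  0.    1.28 -0.44] [ 7.1 -0.4 -5.9]
[576. -59. 324.] [0.14, 0.99, 0.01, 0.0] [371.6   0.  319. ]
coupler [(0.87, [416.4, 311.7], [649.2, -176.7])]
latch_grip [(0.82, [319.9, 325.1], [579.0, -169.1])]
pointer_tip [(0.65, [257.1, 162.1], [533.3, -75.0])]
mark_tip [(0.93, [262.4, 162.0], [537.1, -75.0]), (0.23, [228.2, 32.4], [510.8, 20.0])]
[(0.84, [260.0, 173.8])]
[260.5663246  174.81744831] [260.29445517 210.34482562]
```

View pics/end.png

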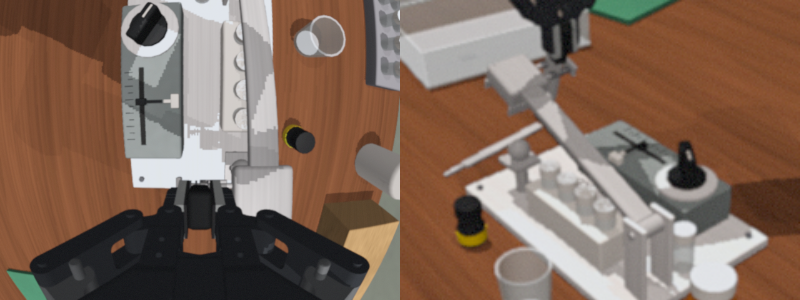

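The bar is off its ball with the coupler about 80 mm up. The pointer is still on the mark, and the loose things in view are undisturbed.

```bash
python3 -c "
from rig import *
s=sense();print(abs(s['dq']).max());print(finish_job())"
```

```text
0.001158518845660346
the job is handed in; nothing more can be done
None
```

The job is handed in: the pointer is set on its mark (within about 0.2 mm when measured close up), the latch was then pulled and the bar lifted, and the gripper holds it still with the coupler about 8 cm up.

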